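# Slide a tall unfired vase into the drying bay and shut the keeper bar

## Task

Put the tall unfired clay vase away in the drying bay: swing the bay's keeper bar open, slide the vase across the bench until it stands wholly on the dark round mark in the bay, then swing the bar fully shut behind it. The clay is brittle, so never lift the vase or let it tip, push it gently and only on its straight lower body, never on the shoulder or neck. Leave the bowl, the spray bottle and the tin where they stand.

Things in the scene. Friction and masses are not known exactly. Their poses are not given: they have to be found in the camera images.
- vase: Tall grey unfired clay vase, loose, about 0.55 kg, 205 mm high. Straight round lower body 64 mm in diameter up to 115 mm; above it a sloping shoulder and thin neck (28 to 42 mm wide). Origin: centre of its underside, z up. Pushed higher than about 40 mm above the bench it is liable to tip instead of sliding.
- vase_neck: The vase's fragile shoulder and neck, one piece with the vase, 90 mm high; not to be touched. Origin on the vase's axis, 115 mm above its underside, where the straight body ends.
- bay: Drying bay, fixed: plywood fence 36 mm high, 18 mm thick, on three sides of a level bare space, no step, with a flat dark round mark, diameter 104 mm. Origin: mark centre, bench height. x axis points into the bay, away from its mouth. Inner faces: back x = +79 mm, sides y = +72 and -72 mm; side fences end at x = -79 mm (mouth).
- keeper (a joint): Keeper bar angle, rad: 0 = fully shut across the mouth (at a stop), 2.3 = as far open as it goes, swung outwards (counter-clockwise from above). At 0 the bar runs from the hinge along the bay's +y, at 1.57 along its -x. Stays where left; under 1 N at the handle moves it. Aluminium, 12 mm thick, 164 mm long, 10 to 30 mm above the bench.
- keeper_hinge (a point): On the keeper bar's upright hinge pin, at the bay's x = -88 mm, y = -81 mm, 20 mm above the bench. The pin's top is 44 mm above the bench.
- keeper_grip (a point): On the keeper bar's handle, 158 mm from the hinge pin: an upright dark wooden round post 20 mm in diameter on the bar's free end, from 36 to 94 mm above the bench; this point is on its axis, 70 mm above the bench.
- bowl: Bystander: terracotta bowl, 110 mm wide, 55 mm high. Origin: centre of its underside.
- sprayer: Bystander: white trigger spray bottle, 74 mm in diameter, 215 mm high. Origin: centre of its underside.
- tin: Bystander: dark steel open tin, 110 x 170 mm, 60 mm high. Origin: centre of its underside.
Mind the look-alikes: they are no part of the job. Of the things that look like the vase, take the one that is farthest from the robot's base at the start.

How it is judged:
By the outcome, as a careful person would: the job done as asked, in the order asked, and still so for the second after the job is handed in, with the robot touching nothing.
It also fails if it takes over 72 s, if anything falls off the work surface, if the arm or the gripper's body presses on something with over 40 N, if the wrist force passes 120 N, or if a joint passes its speed limit or range.

## Robot

A 6-joint arm with a two-finger parallel gripper is mounted at the origin on the work surface. World frame = base frame: x ahead of the robot, y to its left, z up, the work surface at z = 0. Lengths are in m, angles in rad, forces in N, time in s.
With the tool pointing down it reaches from about 0.35 to 0.975 m from the base axis. Payload 7.1 kg.
Tool frame: the origin (TCP) lies midway between the tips of the shut fingers; the grasp point (between the pads) lies 19 mm behind it; z points along the fingers, y is the line along which they close (so a half turn about z gives the same grasp; the last joint's range is limited). The gripper opens to 88 mm and grips with 3 to 60 N. Pads are 20 mm wide; open, the fingers measure 115 mm over their backs; the gripper's body (75 mm by 178 mm) begins 61 mm behind the grasp point.
Start: joints at [-1.292, 0.423, 1.63, -0, 1.089, -0.019], TCP at [0.183, -0.597, 0.223] pointing down, gripper open.
Joint ranges: [-3, 3], [-0.9, 2.11], [0.09, 2.58], [-1.31, 4.45], [0.11, 2.69], [-2.54, 2.54]. Speed limits (rad/s): [2.39, 2.39, 3.01, 3.14, 3.14, 3.14].

## Interface

Orientations are given as a unit quaternion [w, x, y, z].
In Python, from station import move_pose, movel, movej, command_gripper, wait, inverse_kinematics, read_camera, camera_info, MotionError, job_done, get_time, get_joint_pos, get_qvel, get_effort, get_tcp_pos, get_ee_rot, get_ft_force, get_ft_torque, get_grip_width, get_finger_force gives the robot as it stands. Calls block until the motion is done:
- move_pose(position, orientation): joint-space move of the TCP to a pose.
- movel(position, frame=None, v=0.15, until_force=None): straight line of the TCP; frame=None keeps the orientation; v is the mean speed in m/s. With until_force (N) it stops when the force on the tool has changed by that much, and returns True; else False.
- movej(angles): joint-space move.
- command_gripper(opening): opening from 0.0 (shut) to 1.0 (fully open); the grip force is fixed at half the most; returns when the fingers have stopped.
- wait(seconds).
- inverse_kinematics(position, orientation): joint angles nearest the present ones, or None.
- read_camera(name): name is "side" or "top"; returns the picture (420x560x3 uint8, red, green, blue); there is no depth.
- camera_info(name): a dict with "intrinsics" (3x3 intrinsics, pixels), "T" (4x4, takes a point from camera to world coordinates). Camera axes: x right, y up, looking along -z (the intrinsics and any distortion apply to the point x, -y, -z); pixel columns grow to the right and rows downward; lengths in m; the calibration is good to about 2 mm. A picture is of the moment at which its call begins. camera_info takes no time and is no camera call.
A pose or a line that the arm cannot do raises MotionError and nothing moves.
- job_done(): hands the job in; it is judged then, once.
Readings, each from a call of its own:
- get_time(): time.
- get_joint_pos(): joint angles.
- get_qvel(): joint speeds.
- get_effort(): joint torques, N m.
- get_tcp_pos(): TCP position.
- get_ee_rot(): TCP orientation.
- get_ft_force(): force on the tool from outside, world axes, zero at the start.
- get_ft_torque(): the same for the moment, N m.
- get_grip_width(): opening from 0.0 (shut) to 1.0 (fully open).
- get_finger_force(): force on a finger pad.
Only numpy, scipy, OpenCV 4.12 (cv2) and the standard library are available. Lean on these libraries where they do the work, as an engineer would, in place of code of your own. Each camera call takes 0.05 s, during which the arm holds its last target. There are 200 camera calls.

## Working session

There is one attempt and no reset: what is moved stays moved. The work goes in short steps, each a Python script; the robot and the scene stay as the last script left them, time stands still between calls to the robot, and variables do not carry over. Pictures are saved under pics/ and viewed, at most 10 in all, crops included, and the job is handed in when it is done.

```bash
mkdir -p pics; cat > h.py <<'E'
import numpy as np, cv2
from station import *
def snap(n,f,box=None,s=1):
    im=read_camera(n)[:,:,::-1]
    if box: im=im[box[1]:box[3],box[0]:box[2]]
    cv2.imwrite('pics/'+f,cv2.resize(im,None,fx=s,fy=s,interpolation=cv2.INTER_CUBIC))
def pix2w(n,u,v,z):
    c=camera_info(n);K=np.array(c['intrinsics']);T=np.array(c['T'])
    d=np.linalg.inv(K)@[u,v,1];d=T[:3,:3]@[d[0],-d[1],-d[2]]
    return T[:3,3]+d*(z-T[2,3])/d[2]
def w2pix(n,p):
    c=camera_info(n);K=np.array(c['intrinsics']);T=np.array(c['T'])
    q=T[:3,:3].T@(np.array(p)-T[:3,3]);q=K@[q[0],-q[1],-q[2]];return q[:2]/q[2]
E
python3 - <<'E'
from h import *
a=read_camera('top');b=read_camera('side')
cv2.imwrite('pics/t0.png',cv2.resize(a[:,:,::-1],(800,600),interpolation=cv2.INTER_CUBIC));cv2.imwrite('pics/s0.png',cv2.resize(b[:,:,::-1],(800,600),interpolation=cv2.INTER_CUBIC))
for n in('top','side'):print(camera_info(n))
print(get_ee_rot(),get_time())
E
```

```text
{'intrinsics': array([[471.50633613,   0.        , 279.14843163],
       [  0.        , 471.50633613, 202.74931216],
       [  0.        ,   0.        ,   1.        ]]), 'T': array([[-0.01596817,  0.99542347, -0.09421858,  0.35401257],
       [-0.99968928, -0.01409036,  0.02056213,  0.06943316],
       [ 0.01914045,  0.09451765,  0.99533917,  1.33531605],
       [ 0.        ,  0.        ,  0.        ,  1.        ]])}
{'intrinsics': array([[443.92751678,   0.        , 282.53416703],
       [  0.        , 443.92751678, 207.68605211],
       [  0.        ,   0.        ,   1.        ]]), 'T': array([[-0.96084345,  0.18760846, -0.20391895,  0.17701446],
       [-0.27705365, -0.63824878,  0.71824771,  0.95508326],
       [ 0.00459832,  0.74662009,  0.66523476,  0.93984801],
       [ 0.        ,  0.        ,  0.        ,  1.        ]])}
[-6.81314699e-04  9.88933397e-01  1.48358561e-01 -9.46076428e-05] 0.1
```

View pics/t0.png

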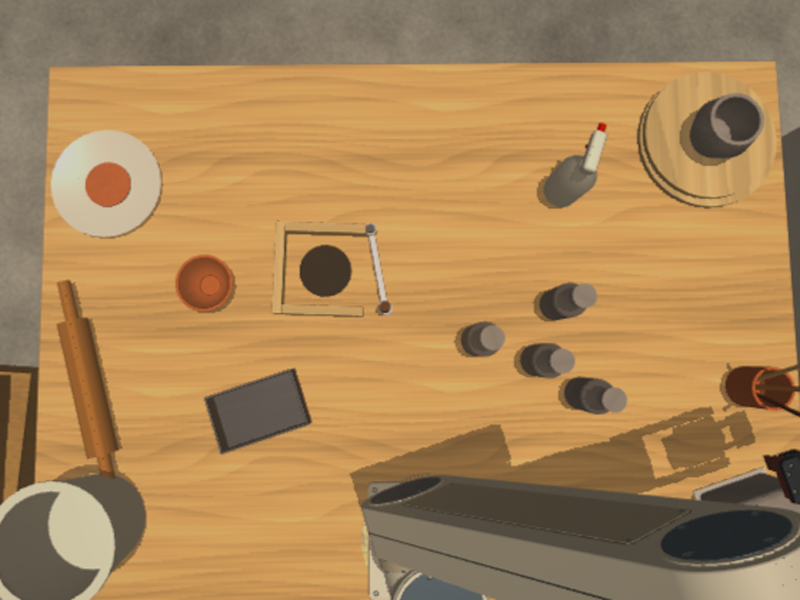

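View pics/s0.png

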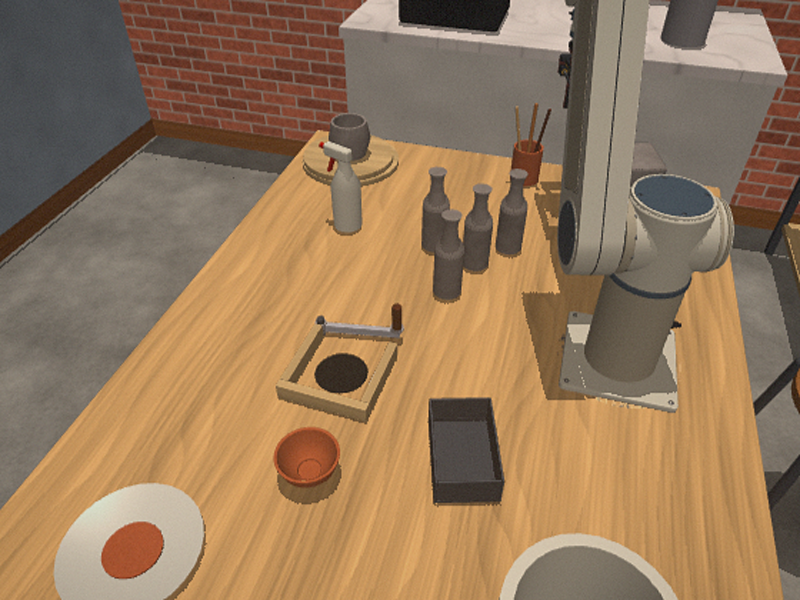

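Top view, scaled: four grey vases with rims near (584,295), (490,337), (562,361) and (613,400). The mark is at (325,270), the hinge at (370,229), the handle at (385,308), and the bar is nearly shut. Side view: matching rims at (437,173), (452,216), (482,190) and (517,175).

```bash
python3 - <<'E'
from h import *
k=.7
for n,L in dict(top=[(584,295),(490,337),(562,361),(613,400)],side=[(437,173),(452,216),(482,190),(517,175)]).items():
    for p in L:
        w=pix2w(n,p[0]*k,p[1]*k,.205);print(n,p,w.round(3),np.hypot(*w[:2]).round(3))
P=lambda u,v,z:pix2w('top',u*k,v*k,z)
m=P(325,270,0);h=P(370,229,.044);g=P(385,308,.094)
print('mark',m,'hinge',h,'grip',g,np.linalg.norm((g-h)[:2]))
for n,c,z in[('fence',c,.036) for c in[(274,221),(275,315),(363,316),(363,225)]]:print(c,P(*c,z))
print('mark side',pix2w('side',341*k,373*k,0),'grip',pix2w('side',397*k,307*k,.094),'hinge',pix2w('side',321*k,320*k,.044))
print('sprayer',pix2w('side',347*k,228*k,0),'bowl',pix2w('side',308*k,475*k,0),P(204,283,.04),'tin',P(258,411,.06))
snap('top','c1.png',(170,130,460,300),2.75)
snap('side','c2.png',(180,100,380,300),3)
E
```

```text
top (584, 295) [ 0.447 -0.267  0.205] 0.521
top (490, 337) [ 0.379 -0.106  0.205] 0.393
top (562, 361) [ 0.337 -0.226  0.205] 0.406
top (613, 400) [ 0.271 -0.309  0.205] 0.411
side (437, 173) [ 0.446 -0.258  0.205] 0.515
side (452, 216) [ 0.376 -0.103  0.205] 0.39
side (482, 190) [ 0.336 -0.217  0.205] 0.4
side (517, 175) [ 0.273 -0.3    0.205] 0.406
mark [0.52181271 0.18828391 0.        ] hinge [0.5952637  0.09674364 0.044     ] grip [0.43783848 0.06977949 0.094     ] 0.15971776629206838
(274, 221) [0.61488151 0.28378307 0.036     ]
(275, 315) [0.43136709 0.28159367 0.036     ]
(363, 316) [0.42691919 0.11243429 0.036     ]
(363, 225) [0.60484527 0.11048523 0.036     ]
mark side [5.20625045e-01 1.91166317e-01 1.11022302e-16] grip [0.44035324 0.07481241 0.094     ] hinge [0.59336466 0.10391053 0.044     ]
sprayer [ 6.75288851e-01 -2.70646825e-01 -1.11022302e-16] bowl [0.49469214 0.42173842 0.        ] [0.4947589  0.41709709 0.04      ] tin [0.25138674 0.30899418 0.06      ]
```

View pics/c1.png

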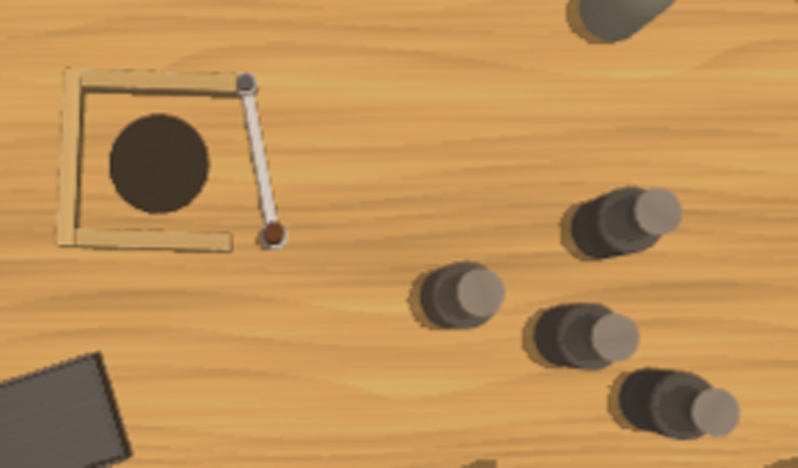

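View pics/c2.png

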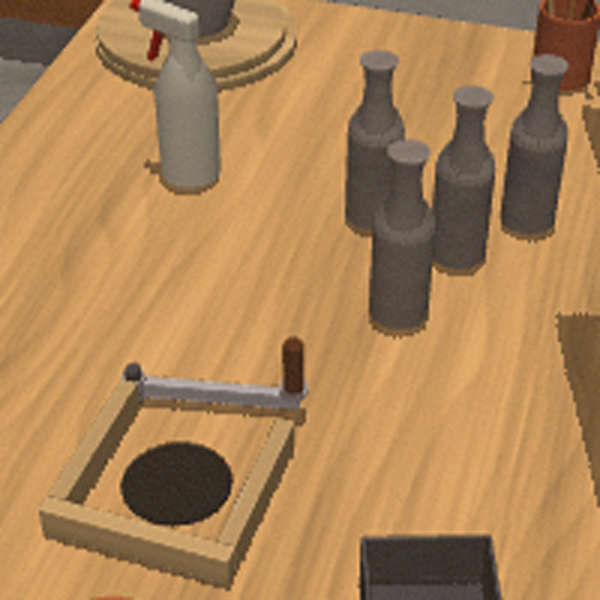

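The four candidates stand at (0.446,-0.262), (0.378,-0.105), (0.337,-0.222) and (0.272,-0.305). The farthest from the base, at r≈0.52, is the one with its rim at top pixel (584,295), and both crops confirm it. The crops also show the bar slightly open, with the bay mouth facing -y. Next I compute the bay frame from the crop and check that the arm can reach the planned poses.

```bash
cat >> h.py <<'E'
from scipy.spatial.transform import Rotation as Rn
def quat(y,z):
    z=np.array(z,float);z/=np.linalg.norm(z);y=np.array(y,float);y-=z*(y@z);y/=np.linalg.norm(y)
    q=Rn.from_matrix(np.c_[np.cross(y,z),y,z]).as_quat();return q[[3,0,1,2]]
E
python3 - <<'E'
from h import *
C=lambda u,v,z:pix2w('top',(u+.5)/2.75+170-.5,(v+.5)/2.75+130-.5,z)
m=C(159,163,0);h=C(246,83,.044);g=C(274,233,.094)
a,b,c,d=[C(*p,.036) for p in((66,67),(58,245),(231,251),(240,72))]
print('m',m,'h',h,'g',g)
for p,q in((a,b),(b,c),(a,d)):v=(q-p)[:2];print(np.linalg.norm(v),np.degrees(np.arctan2(v[1],v[0])))
print('h-m',(h-m)[:2],'nominal len',np.hypot(.088,.081),np.linalg.norm((h-m)[:2]), 'bay yaw from hinge',np.degrees(np.arctan2(*(h-m)[1::-1])-np.arctan2(-.081,-.088)))
v=(g-h)[:2];print('bar',np.degrees(np.arctan2(v[1],v[0]))%360,np.linalg.norm(v))
# IK checks
for s in(1,-1):
  for ang in(180,225,270,300,305):
    r=np.radians(ang);p=h[:2]+.158*np.array([np.cos(r),np.sin(r)])
    print(s,ang,np.round(inverse_kinematics([*p,.07],quat(s*np.array([-np.sin(r),np.cos(r),0]),[0,0,-1])),2) )
for s in(1,-1):
  for p in([.446,-.32,.022],[.52,-.15,.022],[.522,.165,.022]):
   for t in(35,45):
    t_=np.radians(t);q=inverse_kinematics(p,quat([s,0,0],[0,np.sin(t_),-np.cos(t_)]));print(s,p,t,None if q is None else np.round(q,2))
E
```

```text
m [0.52194308 0.18828318 0.        ] h [0.59648497 0.09635111 0.044     ] g [0.4409925  0.07021475 0.094     ]
0.1806430260773827 177.53398960595524
0.1729681107311558 -92.84294187115535
0.17624094796215758 -92.37018561481011
h-m [ 0.0745419  -0.09193206] nominal len 0.11960351165413162 0.11835538798697663 bay yaw from hinge 86.40825265444964
bar 189.5415190755263 0.15767377744254688
1 180 [ 0.19  0.44  2.1  -0.    0.6   1.76]
1 225 [-0.06  0.47  2.03 -0.    0.64  0.73]
1 270 [-0.12  0.59  1.77 -0.    0.78 -0.12]
1 300 [-0.08  0.68  1.59 -0.    0.87 -0.6 ]
1 305 [-0.07  0.69  1.56 -0.    0.89 -0.68]
-1 180 [ 0.19  0.44  2.1  -0.    0.6  -1.38]
-1 225 [-0.06  0.47  2.03 -0.    0.64 -2.41]Traceback (most recent call last):
  File "<stdin>", line 13, in <module>
    return _wrapfunc(a, 'round', decimals=decimals, out=out)
    return _wrapit(obj, method, *args, **kwds)
    result = getattr(arr, method)(*args, **kwds)
TypeError: unsupported operand type(s) for *: 'NoneType' and 'float'
```

```bash
cat >> h.py <<'E'
H=np.array([.597,.0975]);YAW=np.radians(87.4);M=np.array([.522,.1892])
def hp(a,z=.068):
    r=YAW+np.pi/2+a;return [*(H+.158*np.array([np.cos(r),np.sin(r)])),z],quat([-np.sin(r),np.cos(r),0],[0,0,-1])
E
python3 - <<'E'
from h import *
for s in(1,-1):
  for p in([.446,-.32,.022],[.52,-.15,.022],[.522,.165,.022]):
   for t in(35,45):
    t_=np.radians(t);q=inverse_kinematics(p,quat([s,0,0],[0,np.sin(t_),-np.cos(t_)]));print(s,p,t,None if q is None else np.round(q,2))
p=get_tcp_pos();movel([p[0],p[1],.32],v=.3)
move_pose(*hp(.2,.30)); movel(hp(.2)[0],v=.2)
command_gripper(.36)
f0=get_ft_force()
for a in np.linspace(.2,2.12,9)[1:]:
    P,q=hp(a);movel(P,q,v=.12);print(round(a,2),np.round(np.array(get_ft_force())-f0,1))
command_gripper(1.0)
P,q=hp(2.12,.30);movel(P,v=.3)
print(get_time(),get_joint_pos());snap('side','s1.png',(150,80,400,300),2.6)
E
```

```text
1 [0.446, -0.32, 0.022] 35 [-0.86  0.82  1.61  0.41  1.22 -1.1 ]
1 [0.446, -0.32, 0.022] 45 [-0.9   0.91  1.53  0.47  1.39 -1.15]
1 [0.52, -0.15, 0.022] 35 [-0.58  0.78  1.74  0.58  1.07 -0.98]
1 [0.52, -0.15, 0.022] 45 [-0.64  0.85  1.68  0.65  1.22 -1.06]
1 [0.522, 0.165, 0.022] 35 [-0.05  0.71  1.95  0.96  0.78 -0.85]
1 [0.522, 0.165, 0.022] 45 [-0.13  0.78  1.94  1.08  0.92 -1.03]
-1 [0.446, -0.32, 0.022] 35 [-0.86  0.82  1.61  0.41  1.22  2.04]
-1 [0.446, -0.32, 0.022] 45 [-0.9   0.91  1.53  0.47  1.39  2.  ]
-1 [0.52, -0.15, 0.022] 35 [-0.58  0.78  1.74  0.58  1.07  2.16]
-1 [0.52, -0.15, 0.022] 45 [-0.64  0.85  1.68  0.65  1.22  2.08]
-1 [0.522, 0.165, 0.022] 35 [-0.05  0.71  1.95  0.96  0.78  2.29]
-1 [0.522, 0.165, 0.022] 45 [-0.13  0.78  1.94  1.08  0.92  2.11]
0.44 [ 1.2 -0.  -0.1]
0.68 [ 0.   0.2 -0.6]
0.92 [-0.2  0.2  0. ]
1.16 [-0.2 -0.4 -0.9]
1.4 [ 0.  -0.6 -1.1]
1.64 [0.  1.5 0.3]
1.88 [-0.4  0.4 -0.5]
2.12 [-1.   0.4 -0.9]
11.15 [-7.82688809e-02  4.27868278e-01  1.44184426e+00 -2.84999268e-05
  1.27455891e+00 -5.82099882e-01]
```

View pics/s1.png

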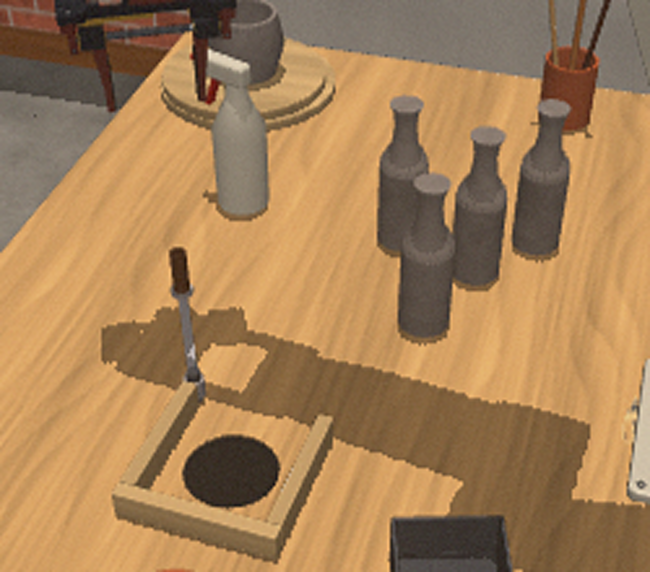

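The bar is fully clear, with the handle at crop (180,250), and nothing else has moved. Now the tilted two-finger cradle push, with contact about 28 mm above the bench.

```bash
cat >> h.py <<'E'
def q45(yaw=np.pi/2):
    d=np.array([np.cos(yaw),np.sin(yaw),0]);return quat([d[1],-d[0],0],d*.7071+[0,0,-.7071])
E
python3 - <<'E'
from h import *
p=get_tcp_pos();movel([p[0],p[1],.36],v=.3)
move_pose([.446,-.385,.33],q45())
command_gripper(.58)
movel([.446,-.385,.021],v=.2)
movel([.446,-.305,.021],v=.12)
f0=np.array(get_ft_force());print(f0.round(2))
print(movel([.446,-.280,.021],v=.03,until_force=1.2),get_tcp_pos(),np.array(get_ft_force())-f0)
for w in([.470,-.25],[.498,-.205]):
    movel([*w,.021],v=.06);print(np.round(get_tcp_pos(),3),np.round(np.array(get_ft_force())-f0,1))
print(get_time());snap('top','t2.png',(170,100,460,300),2.75)
E
```

```text
[-0.74 -0.32 -0.13]
True [ 0.44610768 -0.29360309  0.02064508] [2.05904609e+00 4.22630122e-01 1.22266079e-04]
[ 0.47  -0.25   0.021] [0.9 1.  0.5]
[ 0.498 -0.205  0.021] [ 1.  -0.1 -0.2]
18.8833
```

View pics/t2.png

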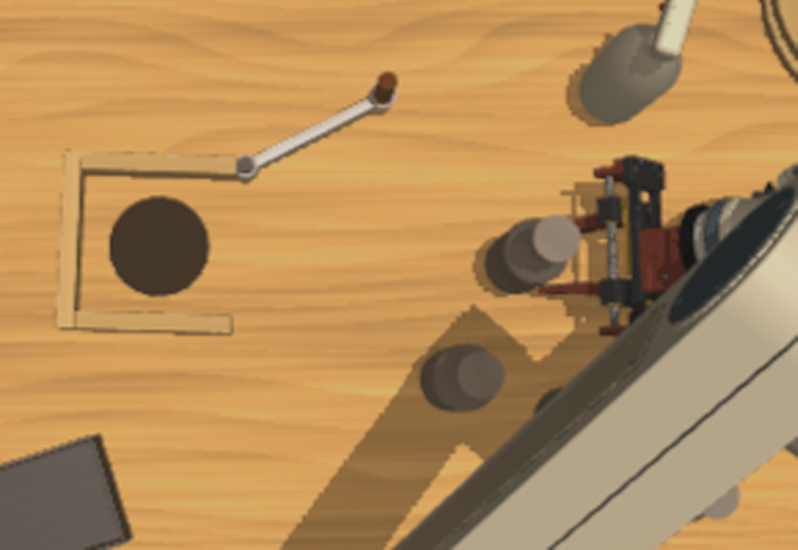

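Crop: the vase is upright with its rim at (556,240), nested in the cradle. The look-alike at (462,378) is untouched, and the gripper passes above it on its way in.

```bash
python3 - <<'E'
from h import *
print(pix2w('top',556.5/2.75+169.5,240.5/2.75+99.5,.205))
f0=np.array(get_ft_force())
for w in([.524,-.165],[.524,.0],[.522,.12]):
    movel([*w,.021],v=.09);print(np.round(get_tcp_pos(),3),np.round(np.array(get_ft_force())-f0,1))
print(get_time());snap('top','t3.png',(170,100,460,300),2.75)
E
```

```text
[ 0.4963001 -0.1794184  0.205    ]
[ 0.524 -0.165  0.021] [-0.1 -0.1 -0.2]
[ 0.524 -0.     0.021] [ 0.4 -1.9 -0.7]
[0.522 0.12  0.021] [-1.6  0.2 -1. ]
23.0833
```

View pics/t3.png

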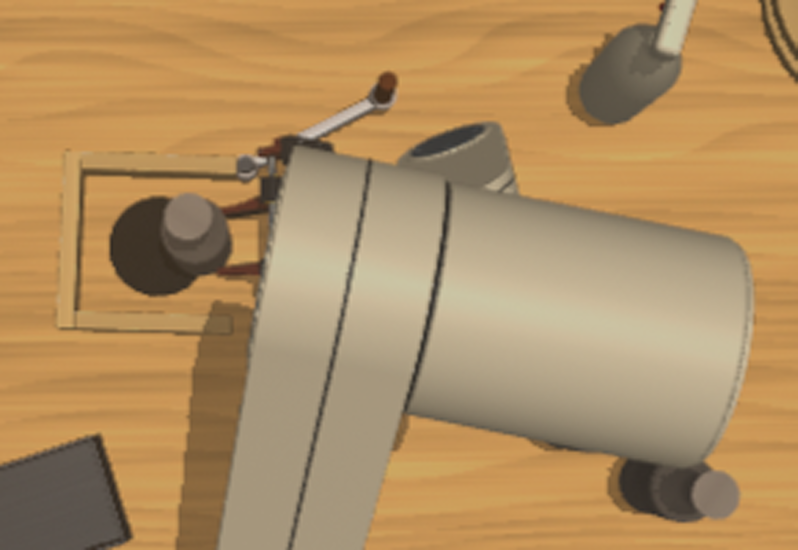

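Crop: the vase is upright at the bay mouth, rim at (188,217), with the mark centre at (159,246). About 43 mm is left to push.

```bash
python3 - <<'E'
from h import *
v=pix2w('top',188.5/2.75+169.5,217.5/2.75+99.5,.205);print(v)
if abs(v[1]-.1456)<.008 and abs(v[0]-.522)<.01:
    off=v[1]-.12
    print(movel([.522+(.522-v[0]),.189-(off+.0256)/2,.021],v=.06,until_force=10),get_tcp_pos())
    snap('side','s4.png',(180,120,380,300),3);print(get_time())
E
```

```text
[0.52103998 0.1444666  0.205     ]
False [0.52271685 0.16428008 0.02110212]
24.0667
```

View pics/s4.png

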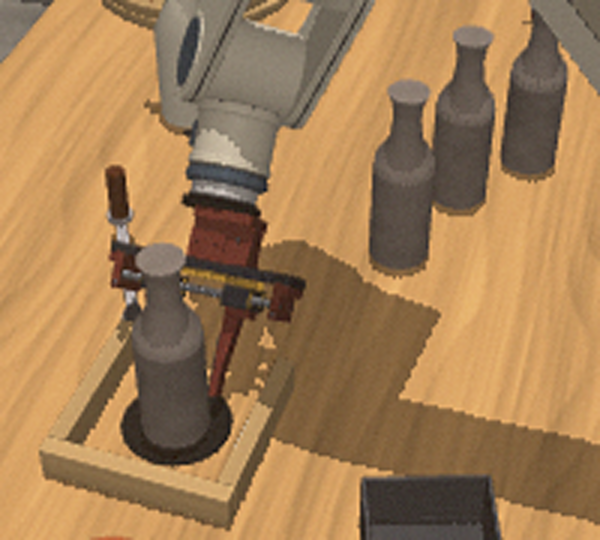

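The vase stands upright on the mark with a dark ring visible around its base (crop ~(175,440)). I'll back off straight and then close the bar.

```bash
python3 - <<'E'
from h import *
movel([.523,.02,.021],v=.12);movel([.523,.0,.30],v=.3);command_gripper(1.0)
move_pose(*hp(2.12,.30));movel(hp(2.12)[0],v=.2);command_gripper(.36)
f0=np.array(get_ft_force())
for a in np.linspace(2.12,.04,10)[1:]:
    P,q=hp(a);movel(P,q,v=.12);print(round(a,2),np.round(np.array(get_ft_force())-f0,1))
P,q=hp(-.1);print(movel(P,q,v=.03,until_force=5),get_tcp_pos(),hp(0)[0],np.array(get_ft_force())-f0)
command_gripper(1.0);p=get_tcp_pos();movel([p[0],p[1],.32],v=.25)
movel([.42,-.10,.34],v=.25)
print(get_time())
t=read_camera('top')[100:300,170:460,::-1];cv2.imwrite('pics/t5.png',cv2.resize(t,None,fx=2.75,fy=2.75,interpolation=cv2.INTER_CUBIC))
snap('side','s5.png',(180,180,340,310),4.5)
E
```

```text
1.89 [1.2 0.2 0.2]
1.66 [ 0.2 -0.4  0.1]
1.43 [0.3 0.1 1.2]
1.2 [-0.   0.1  0.3]
0.96 [1.3 0.3 0.5]
0.73 [-0.2 -0.1 -0. ]
0.5 [ 0.3 -1.2  0.4]
0.27 [1.1 0.8 1.2]
0.04 [1.1 0.3 1.6]
True [0.4398961  0.11052335 0.06785031] [np.float64(0.43916264997306703), np.float64(0.10466735212442209), 0.068] [ 1.96909781 -4.92994971  4.50077776]
37.95
```

View pics/s5.png

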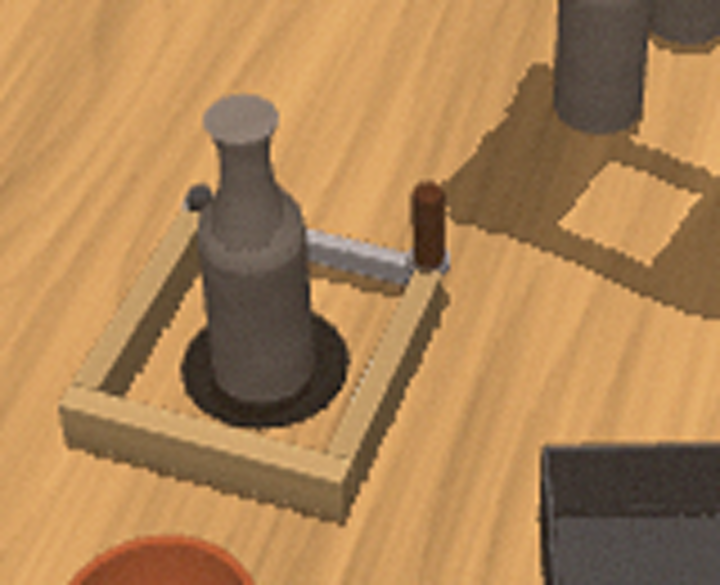

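View pics/t5.png

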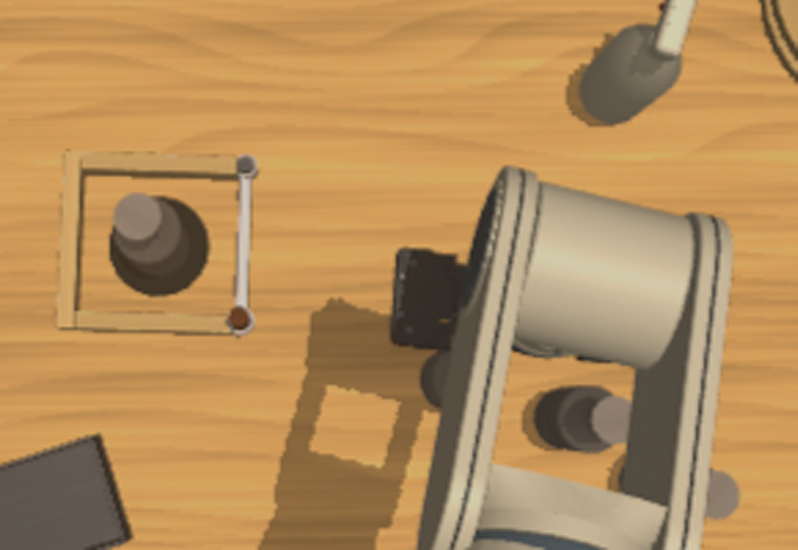

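The bar is shut: handle at top crop (239,319), hinge at (246,166), parallel to the back fence. The vase is upright with dark mark around its base. I check the numbers, then hand in.

```bash
python3 - <<'E'
from h import *
C=lambda u,v,z:pix2w('top',(u+.5)/2.75+169.5,(v+.5)/2.75+99.5,z)
v=C(138,217,.205);m=C(159,246,0);h=C(246,166,.044);g=C(239,319,.094)
print('vase-mark',(v-m)[:2]);d=(g-h);print('bar',np.degrees(np.arctan2(d[1],d[0]))%360)
if np.linalg.norm((v-m)[:2])<.012: job_done();print('done',get_time())
E
```

```text
vase-mark [1.95146817e-04 8.87671017e-06]
bar 177.30185029738246
the job is handed in; nothing more can be done
the job is handed in; nothing more can be done
```

The vase now stands upright on the bay's dark mark, within a millimetre of its centre by the top camera. The keeper bar is shut against its stop behind it, and the job was handed in at about 38 s.

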